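Unlock and open the lamp test box

ROBOT

A 7-joint arm with a two-finger parallel gripper is mounted at the origin on the work surface. World frame = base frame: x ahead of the robot, y to its left, z up, the work surface at z = 0. Lengths are in m, angles in rad, forces in N, time in s.
With the tool pointing down it reaches from about 0.4 to 0.85 m from the base axis. Payload 4.5 kg.
Tool frame: the origin (TCP) lies on the centre line of the jaws, within the pads' length; the fingertips stand ahead of it and the grasp point (between the pads) lies 3 mm ahead of it (r.finger_overhang is the z of the fingertips in the tool frame, in m); z points along the fingers, y is the direction in which the jaws open and shut (so a half turn about z gives the same grasp; the last joint's range is limited). The gripper opens to 88 mm and grips with 3 to 60 N. Pads are 18 mm wide; open, the fingers measure 123 mm over their backs; the gripper's body (75 mm by 187 mm) begins 45 mm behind the grasp point.
Start: joints at [-1.207, 0.689, -0.195, 1.565, 0.157, 0.902, -0.215], TCP at [0.202, 0.591, 0.225] pointing down, gripper open.
Joint ranges: [-3.01, 3.01], [-0.46, 2.08], [-1.47, 1.51], [0.13, 2.56], [-1, 4.14], [0.04, 2.09], [-2.66, 2.66]. Speed limits (rad/s): [2.57, 2.57, 3.14, 3.14, 3.14, 3.14, 3.14].

INTERFACE

Orientations are given as a unit quaternion [x, y, z, w].
In Python, from plant import get_state, snapshot, camera_model, workorder, boxes_of, mark_of, r gives the robot as it stands.
- The arm moves only by the tool jog_arm, never from a script. Its argument "rows" is a list of rows, each a list of 2 entries, a list of its own where there are three numbers: the shift along the tool's x, y, z normalised to -1 to 1, where 1 is 75 cm, then the turn about the tool's z normalised to -1 to 1, where 1 is 2 rad. A call has 1 to 20 rows; each row is the pose to reach, as a shift and turn from the pose commanded when the call began, along the tool's axes at that moment; what a row does not reach only later rows make up. A row lasts 1/12 s, in which the tool goes at most 41.7 mm and 7.16 degrees, less where a joint would pass 70% of its speed; a pose out of reach is approached as far as the arm can. A call with a number of a shift or a turn outside -1 to 1 is refused whole. A call with a gripper value outside its range is refused whole. "gripper" is the finger opening in mm, from 0 to 88.1, set as the call begins (left out, the last holds). The fingers move at their own pace and stop on an object; "newtons" is the grip in N (left out, the last holds). Time passes only in rows, so rows that repeat a pose let the fingers close. It gives the time, the measured TCP pose, the force and the opening at its end, in the units of the state.
- get_state(): the state, without advancing time (a new reading comes with each control period).
- snapshot(name): name is "scene" or "top" or "wrist"; returns the picture (480x640x3 uint8, red, green, blue); there is no depth.
- camera_model(name): a dict with "mtx" (3x3 intrinsics, pixels), "extrinsics" (4x4, takes a point from camera to world coordinates); the wrist camera has in their place "T_tool_cam" (4x4, takes a point from camera to tool coordinates, whose origin is the TCP and whose axes are the flange's). Camera axes: x right, y up, looking along -z (the intrinsics and any distortion apply to the point x, -y, -z); pixel columns grow to the right and rows downward; lengths in m; the calibration is good to about 2 mm. A picture is of the moment at which its call begins: read the wrist's pose just before it. camera_model takes no time and is no camera call.
- workorder.finish_job(): hands the job in, once; it reports no verdict.
Trained networks look in the newest picture that a camera, given by its name, has taken for a name from the list of things; names that differ only in an ending like _2 or _b are one class to them, and where a whole thing is asked for, a point or a joint stands for the part that bears it (a point fixed in the world has none). Each returns a list of dicts, best first, with "p" (0 to 1); they miss things now and then, are a little off and sometimes report something else, mostly with a low value. They report only what shows in the picture. A call takes as long as a camera call.
- boxes_of(thing, camera): "rect" ([left, top, right, bottom] in pixels, round what is visible of it).
- mark_of(thing, camera): "pixel" ([row, column] in pixels: a listed point, or the origin of a listed thing).
The state is a dict: "clock": time; "q": joint angles; "qd": joint speeds; "joint_torque": joint torques, N m; "tool_pos": TCP position; "eef_rot": TCP orientation; "contact_force": force on the tool from outside, world axes, zero at the start; "moment": the same for the moment, N m; "opening": opening from 0.0 (shut) to 1.0 (fully open).
Only numpy, scipy, OpenCV 4.12 (cv2) and the standard library are available. Lean on these libraries where they do the work, as an engineer would, in place of code of your own. Each camera call takes 0.05 s, during which the arm holds its last target.

TASK

The panel on the grey lamp test box is still held shut by one of its two quarter-turn fasteners; the other has already been undone. Turn the locked one a quarter turn to unlocked, so its tongue no longer lies over the panel, then swing the panel up by its wooden tab to about upright, leave it standing open and let go. Leave both fasteners unlocked, and do not knock the pink glass shade.

Things in the scene. Friction and masses are not known exactly. Their poses are not given: they have to be found in the camera images.
- fastener_a (a joint): Turn of fastener A, the one locked at the start (0 to 0.25 rad), left or right. 0 = locked: tongue points away from the robot, over the panel's front edge. 1.57 = unlocked: tongue along the front edge, towards the box's left (+y). Grows anticlockwise seen from above; stops at 0 and 1.62; stays where left (friction 0.06 N m); tongue clear of the panel from about 1.15.
- fastener_a_grip (a point): On fastener A's upright turning axis, in its steel wing 36 long, 12 thick, 34 mm tall (x along wing and tongue, y across, z up). Wing top 8 mm above this point. Tongue, as wide as the wing, below it: underside 26 mm below, reaching 40 mm from the axis. Panel's top 29 mm below, its front edge 22 mm beyond the axis; bracket top 35 mm below. It is 110 mm left or right of the box's middle.
- fastener_b (a joint): Turn of fastener B on the other side, same build and meaning as A. Already unlocked at the start (1.4 to 1.57) and to be left so.
- fastener_b_grip (a point): Same point on fastener B.
- panel (a joint): Opening of the panel, rad: 0 = shut, flat; 1.57 = upright; stop at 1.9. The front edge (robot side) rises about the hinge at the far edge. The stiff hinge keeps the panel where it is left; lifting at the tab takes about 4 N. A locked fastener blocks it.
- panel_tab (a point): Grip point in the panel's dark wooden tab, mid front edge, 160 mm from the hinge line. Tab sticks out 40 mm from the panel, 30 mm wide (y), 10 mm thick (z); the point is 16 mm inside its free end, mid-thickness, 88 mm above the table when shut. x points from tab to hinge, y along the hinge, z out of the upper face. Held by its two sides it can pivot between the fingers as the panel swings.
- panel_hinge (a point): Middle of the hinge line, fixed on the box, 88 mm above the table; x points away from the robot at the box's yaw, y along the hinge, z up. Dark steel panel: 136 mm from hinge to front edge, 296 mm wide, 6 mm thick. Grey box: 140 x 300 mm, 85 mm high.
- glass_shade: Pink glass cup shade beside the box, 88 mm across its rim, 70 mm tall; origin at the centre of its underside. Not to be knocked.

How it is judged:
On the way:
1. the locked fastener is turned clear while the panel is still shut (value of joint fastener_a above 1.17 rad and value of joint panel below 0.1 rad), for 0.2 s.
At the end, for the whole second after the job is handed in: The panel stands open at least 1.15 rad (66 degrees; upright is 90) and at rest, both fasteners are turned at least 1.17 rad (67 degrees) towards unlocked (value of joint panel above 1.15 rad and velocity of joint panel between -0.05 and 0.05 rad/s and value of joint each of fastener_a, fastener_b above 1.17 rad); the robot touches nothing.
It fails at once if the pink glass shade is shifted more than 20 mm or tipped (distance of glass_shade from where it was at the start of the episode above 0.02 m or angle between glass_shade's own z axis and vertical above 0.35 rad).
It also fails if it takes over 48 s, if anything falls off the work surface, if the arm or the gripper's body presses on something with over 40 N, if the wrist force passes 120 N, or if a joint passes its speed limit or range.

## Working session

There is one attempt and no reset: what is moved stays moved. The work goes in short steps, Python scripts to look and compute and a tool call to move; the robot and the scene stay as the last step left them, time stands still between calls to the robot, and variables do not carry over. Pictures are saved under pics/ and viewed, and the job is handed in when it is done.

Besides the shell and the picture viewer there is one more tool, called after "Request:" as name(argument=value, ...) on one line, values as JSON. jog_arm: Moves the arm, as the interface text tells. Scaled input: -1 to 1 covers 75 cm each way for a shift and 2 rad each way for a turn. Its arguments: {"type":"object","properties":{"rows":{"type":"array"},"gripper":{"type":"number"},"newtons":{"type":"number"}},"required":["rows"]}

```bash
ls; mkdir -p pics; python3 - <<'E'
from plant import get_state, snapshot, camera_model, boxes_of, mark_of, r
import cv2, numpy as np
s=get_state(); print({k:np.round(v,3) for k,v in s.items()}, r.finger_overhang)
for c in ["scene","top","wrist"]:
    im=snapshot(c); cv2.imwrite(f"pics/{c}0.png",im[:,:,::-1])
    m=camera_model(c); print(c,{k:np.round(v,4).tolist() for k,v in m.items()})
    for t in ["fastener_a_grip","panel_tab","panel_hinge","glass_shade"]:
        print(t,[(np.round(d["pixel"],1).tolist(),round(d["p"],2)) for d in mark_of(t,c)])
print(get_state()["clock"])
E
```

```text
pics
{'clock': np.float64(0.0), 'q': array([-1.207,  0.69 , -0.194,  1.566,  0.157,  0.903, -0.215]), 'qd': array([ 0.001,  0.001, -0.001,  0.001,  0.002, -0.001, -0.001]), 'joint_torque': array([-0.0000e+00, -5.2755e+01, -1.2670e+00, -1.5343e+01, -5.3000e-02,
        7.0000e-03,  0.0000e+00]), 'tool_pos': array([0.202, 0.591, 0.224]), 'eef_rot': array([ 0.164,  0.986, -0.001, -0.   ]), 'contact_force': array([-0.211, -0.632, -0.039]), 'moment': array([-0.   , -0.025, -0.049]), 'opening': np.float64(0.999)} 0.022
scene {'mtx': [[515.4439, 0.0, 308.8319], [0.0, 515.4439, 234.2215], [0.0, 0.0, 1.0]], 'extrinsics': [[0.1491, -0.8398, 0.5221, 1.032], [0.9887, 0.1339, -0.0671, 0.059], [-0.0136, 0.5262, 0.8503, 0.7736], [0.0, 0.0, 0.0, 1.0]]}
fastener_a_grip [([180.8, 235.0], 0.83)]
panel_tab [([209.0, 171.7], 0.76)]
panel_hinge [([298.8, 185.5], 0.74)]
glass_shade [([219.8, 325.6], 0.57)]
top {'mtx': [[528.1063, 0.0, 316.2101], [0.0, 528.1063, 237.3234], [0.0, 0.0, 1.0]], 'extrinsics': [[0.001, 0.9943, -0.1067, 0.5239], [-0.9999, -0.0004, -0.013, 0.0891], [-0.013, 0.1067, 0.9942, 0.9077], [0.0, 0.0, 0.0, 1.0]]}
fastener_a_grip [([295.5, 378.9], 0.67)]
panel_tab [([286.9, 443.5], 0.71)]
panel_hinge [([189.1, 431.6], 0.77)]
glass_shade [([290.5, 283.5], 0.59)]
wrist {'mtx': [[405.778, 0.0, 317.221], [0.0, 405.778, 233.1088], [0.0, 0.0, 1.0]], 'T_tool_cam': [[-0.0003, 0.9602, 0.2794, 0.072], [1.0, 0.0004, -0.0001, -0.0003], [-0.0002, 0.2794, -0.9602, -0.1595], [0.0, 0.0, 0.0, 1.0]]}
fastener_a_grip []
panel_tab []
panel_hinge []
glass_shade []
0.75
```

View images.

View pics/scene0.png

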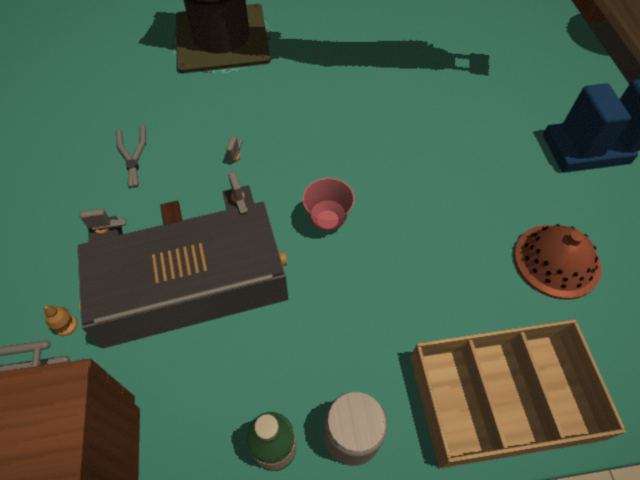

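View pics/top0.png

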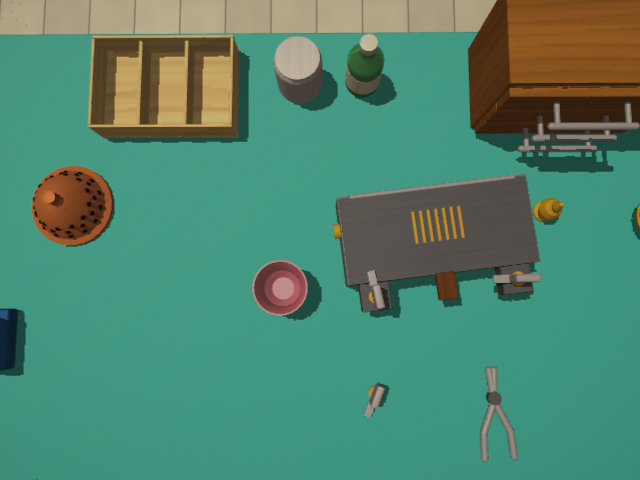

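```bash
cat > h.py <<'E'
import numpy as np
from plant import camera_model
def ray(c,rc):
    m=camera_model(c);K=np.array(m["mtx"]);T=np.array(m["extrinsics"])
    d=np.linalg.inv(K)@[rc[1],rc[0],1]; d=T[:3,:3]@(d*[1,-1,-1]); return T[:3,3],d/np.linalg.norm(d)
def plane(c,rc,z):
    o,d=ray(c,rc); return o+d*(z-o[2])/d[2]
def tri(a,b):
    A=np.zeros((3,3));y=np.zeros(3)
    for c,p in((("scene"),a),("top",b)):
        o,d=ray(c,p);P=np.eye(3)-np.outer(d,d);A+=P;y+=P@o
    return np.linalg.solve(A,y)
E
python3 - <<'E'
from h import *
D={"fa":([180.8,235.0],[295.5,378.9],.120),"tab":([209,171.7],[286.9,443.5],.088),"hinge":([298.8,185.5],[189.1,431.6],.088),"shade":([219.8,325.6],[290.5,283.5],0)}
for k,(a,b,z) in D.items():
    print(k,tri(a,b).round(3),plane("scene",a,z).round(3),plane("top",b,z).round(3))
# panel corners in top, z .091
for n,p in dict(FL=(285,347),FR=(261,538),BR=(177,525),BL=(199,338)).items(): print(n,plane("top",p,.091).round(4))
print("cab", plane("top",(132,476),0.0), tri((365,83),(0,508)))
import cv2
t=cv2.imread("pics/top0.png")[160:330,320:560];s=cv2.imread("pics/scene0.png")[120:330,60:300]
cv2.imwrite("pics/t1.png",cv2.resize(t,None,fx=3.3,fy=3.3,interpolation=3));cv2.imwrite("pics/s1.png",cv2.resize(s,None,fx=2.8,fy=2.8,interpolation=3))
E
```

```text
fa [0.522 0.009 0.131] [0.513 0.009 0.12 ] [0.522 0.007 0.12 ]
tab [ 0.535 -0.096  0.096] [ 0.529 -0.099  0.088] [ 0.535 -0.096  0.088]
hinge [ 0.689 -0.082  0.082] [ 0.692 -0.081  0.088] [ 0.688 -0.081  0.088]
shade [ 0.53   0.156 -0.003] [0.532 0.154 0.   ] [0.53  0.157 0.   ]
FL [0.5377 0.0524 0.091 ]
FR [ 0.5748 -0.2417  0.091 ]
BR [ 0.7065 -0.2272  0.091 ]
BL [0.6719 0.0658 0.091 ]
cab [ 0.8076067  -0.17995543  0.        ] [ 0.861407   -0.1238415   0.32807139]
```

View pics/t1.png

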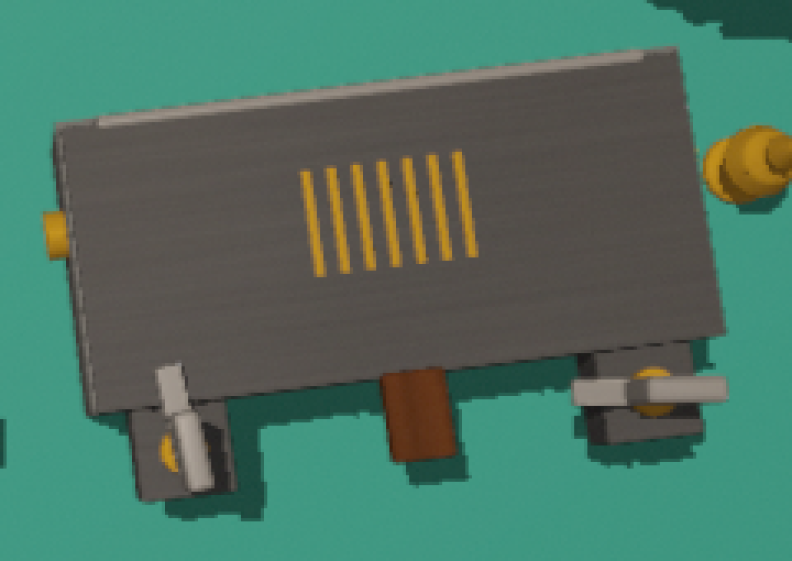

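View pics/s1.png

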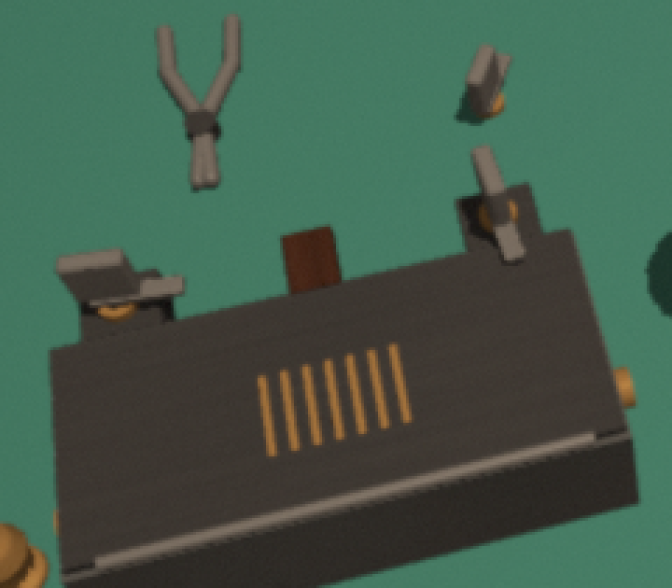

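```bash
cat >> h.py <<'E'
from scipy.spatial.transform import Rotation as Ro
def plan(x,y,z,psi=None):
    """norm shift to put TCP at xyz with tool x at world angle psi"""
    from plant import get_state
    s=get_state();R=Ro.from_quat(s["eef_rot"]).as_matrix()
    d=R.T@(np.array([x,y,z])-s["tool_pos"])/.75
    a=np.arctan2(R[1,0],R[0,0])
    t=None if psi is None else ((a-psi)/2).round(4)
    print("pos",s["tool_pos"].round(4),"psi",a.round(4),"shift",d.round(4),"turn",t,"clock",s["clock"],"q7",s["q"][6].round(3))
E
python3 -c "
from h import *
plan(.521,.009,.225,.23)"
```

```text
pos [0.2024 0.5914 0.2251] psi 2.8118 shift [-0.6534 -0.5971 -0.    ] turn 1.2909 clock 0.75 q7 -0.215
```

Request:
jog_arm(rows=[[[-0.6534, -0.5971, 0], 0.95], [[-0.6534, -0.5971, 0], 0.95], [[-0.6534, -0.5971, 0], 0.95], [[-0.6534, -0.5971, 0], 0.95], [[-0.6534, -0.5971, 0], 0.95], [[-0.6534, -0.5971, 0], 0.95], [[-0.6534, -0.5971, 0], 0.95], [[-0.6534, -0.5971, 0], 0.95], [[-0.6534, -0.5971, 0], 0.95], [[-0.6534, -0.5971, 0], 0.95], [[-0.6534, -0.5971, 0], 0.95], [[-0.6534, -0.5971, 0], 0.95], [[-0.6534, -0.5971, 0], 0.95], [[-0.6534, -0.5971, 0], 0.95], [[-0.6534, -0.5971, 0], 0.95], [[-0.6534, -0.5971, 0], 0.95], [[-0.6534, -0.5971, 0], 0.95], [[-0.6534, -0.5971, 0], 0.95], [[-0.6534, -0.5971, 0], 0.95], [[-0.6534, -0.5971, 0], 0.95]], gripper=50)

```text
clock: 2.42
tool_pos: [0.5203, 0.0109, 0.2249]
eef_rot: [0.897, 0.442, -0.0, -0.001]
contact_force: [-0.0, 0.8, 0.1]
opening: 0.57
```

```bash
python3 -c "
from h import *
plan(.521,.009,.225,.23)"
```

```text
pos [0.5203 0.0109 0.2249] psi 0.9149 shift [-0.0015  0.0023 -0.0002] turn 0.3424 clock 2.4167 q7 -0.529
```

Request:
jog_arm(rows=[[[0, 0, 0], 0.342], [[0, 0, 0], 0.342], [[0, 0, 0], 0.342], [[0, 0, 0], 0.342], [[0, 0, 0], 0.342], [[0, 0, 0], 0.342], [[0, 0, 0], 0.342], [[0, 0, 0], 0.342]])

```text
clock: 3.08
tool_pos: [0.5205, 0.0107, 0.2249]
eef_rot: [0.993, 0.116, -0.0, -0.0]
contact_force: [0.4, 0.8, -0.7]
opening: 0.565
```

```bash
python3 - <<'E'
from h import *
from plant import *
import cv2
plan(.521,.009,.225,.23)
s=get_state();im=snapshot("wrist");cv2.imwrite("pics/w1.png",im[:,:,::-1])
print(mark_of("fastener_a_grip","wrist"),mark_of("panel_tab","wrist"))
m=camera_model("wrist");T=np.eye(4);T[:3,:3]=Ro.from_quat(s["eef_rot"]).as_matrix();T[:3,3]=s["tool_pos"];T=T@np.array(m["T_tool_cam"])
np.savez("w1.npz",T=T,K=m["mtx"])
def proj(p):
    q=np.linalg.inv(T)@[*p,1]; u=np.array(m["mtx"])@[q[0],-q[1],-q[2]];return (u[:2]/u[2]).round(1)
print(proj((.521,.009,.128)),proj((.533,-.098,.088)))
E
```

```text
pos [0.5205 0.0107 0.2249] psi 0.2327 shift [ 0.0001  0.0023 -0.0001] turn 0.0013 clock 3.0833 q7 -1.028
[{'pixel': [225.0, 321.2], 'p': 0.69}, {'pixel': [232.1, 463.5], 'p': 0.55}] [{'pixel': [235.7, 463.1], 'p': 0.55}]
[319.7 228.9] [460.1 231.1]
```

View pics/w1.png

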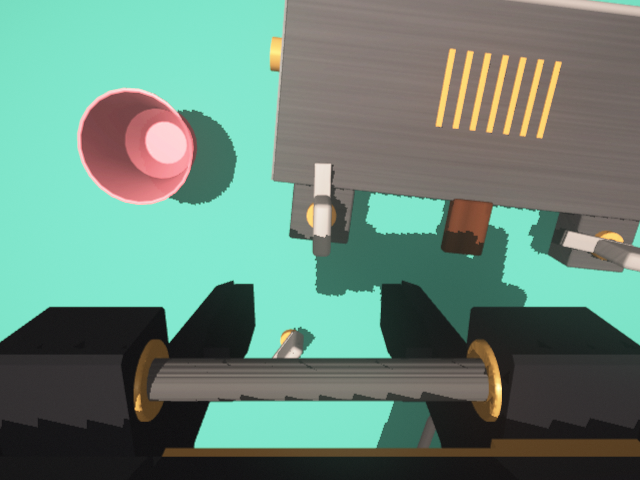

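```bash
python3 - <<'E'
from h import *
d=np.load("w1.npz");T=d["T"];K=d["K"]
def wp(row,col,z):
    v=np.linalg.inv(K)@[col,row,1];v=T[:3,:3]@(v*[1,-1,-1]);o=T[:3,3];return (o+v*(z-o[2])/v[2]).round(4)
print("A",wp(225,321.2,.12),wp(225,322.5,.128))
print("tab",wp(235.7,463.1,.088), "tabend mid",wp(252,463,.088), "panel FL",wp(180,275,.091),"edge far",wp(207,500,.091))
print("tab corners",wp(199,452,.093),wp(199,491,.093),wp(250,443,.093),wp(254,482,.093))
plan(*wp(225,321.8,.12)[:2],.117,.23)
E
```

```text
A [0.5217 0.0081 0.12  ] [0.524  0.0078 0.128 ]
tab [ 0.53   -0.1014  0.088 ] tabend mid [ 0.5175 -0.1056  0.088 ] panel FL [0.5393 0.0465 0.091 ] edge far [ 0.558  -0.1194  0.091 ]
tab corners [ 0.5558 -0.0822  0.093 ] [ 0.5623 -0.1099  0.093 ] [ 0.5168 -0.0881  0.093 ] [ 0.5206 -0.118   0.093 ]
pos [0.5208 0.0097 0.225 ] psi 0.2303 shift [0.0006 0.003  0.1441] turn 0.0001 clock 3.2333 q7 -1.028
```

Request:
jog_arm(rows=[[[0.0005, 0.0015, 0.05], 0], [[0.0005, 0.0015, 0.09], 0], [[0.0005, 0.0015, 0.12], 0], [[0.0005, 0.0015, 0.134], 0], [[0.0005, 0.0015, 0.134], 0], [[0.0005, 0.0015, 0.134], 0]])

```text
clock: 3.73
tool_pos: [0.5215, 0.0079, 0.1244]
eef_rot: [0.994, 0.114, -0.0, -0.0]
contact_force: [-0.1, 1.0, 0.7]
opening: 0.566
```

Request:
jog_arm(rows=[[[0, 0, 0], 0], [[0, 0, 0], 0], [[0, 0, 0], 0], [[0, 0, 0], 0], [[0, 0, 0], 0], [[0, 0, 0], 0]], gripper=0, newtons=25)

```text
clock: 4.23
tool_pos: [0.5218, 0.008, 0.1248]
eef_rot: [0.994, 0.114, 0.0, -0.0]
contact_force: [0.7, 0.1, -0.1]
opening: 0.138
```

Request:
jog_arm(rows=[[[0, 0, 0], -0.05], [[0, 0, 0], -0.1], [[0, 0, 0], -0.15], [[0, 0, 0], -0.2], [[0, 0, 0], -0.25], [[0, 0, 0], -0.3], [[0, 0, 0], -0.35], [[0, 0, 0], -0.4], [[0, 0, 0], -0.45], [[0, 0, 0], -0.5], [[0, 0, 0], -0.55], [[0, 0, 0], -0.6], [[0, 0, 0], -0.65], [[0, 0, 0], -0.7], [[0, 0, 0], -0.7], [[0, 0, 0], -0.7], [[0, 0, 0], -0.7], [[0, 0, 0], -0.7]])

```text
clock: 5.73
tool_pos: [0.5216, 0.0079, 0.1245]
eef_rot: [0.687, 0.726, -0.0, 0.0]
contact_force: [0.2, 0.4, 0.3]
opening: 0.008
```

```bash
python3 - <<'E'
from h import *
from plant import *
import cv2
plan(.521,.009,.225,.23)
print(get_state()["moment"],get_state()["opening"])
E
```

```text
pos [0.5216 0.0079 0.1245] psi 1.6261 shift [ 0.0015 -0.0008 -0.134 ] turn 0.6981 clock 5.7333 q7 -0.06
[-0.06073206  0.06538281 -0.0522385 ] 0.007910614688610183
```

```bash
python3 - <<'E'
from plant import *
import cv2
for c in("scene","top","wrist"):
    im=snapshot(c)[:,:,::-1]
    if c=="scene": im=cv2.resize(im[100:330,60:340],None,fx=2.5,fy=2.5)
    if c=="top": im=cv2.resize(im[160:340,240:560],None,fx=2.4,fy=2.4)
    cv2.imwrite(f"pics/{c}2.png",im)
E
```

```text
(no output)
```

View pics/scene2.png

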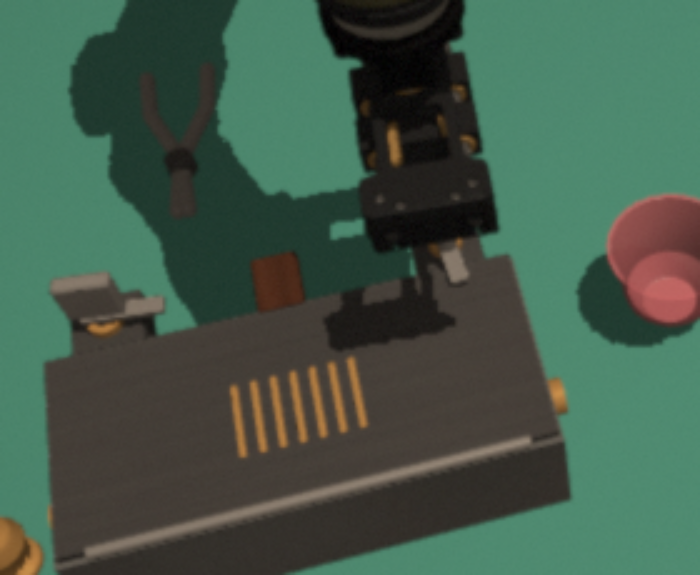

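View pics/wrist2.png

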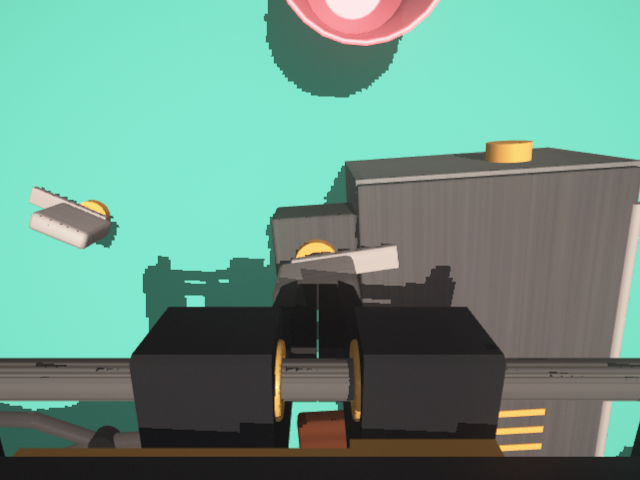

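```bash
python3 - <<'E'
from plant import *
import cv2, numpy as np
from h import *
t=cv2.imread("pics/top0.png")[262:322,345:405];s=cv2.imread("pics/scene0.png")[160:220,210:270]
cv2.imwrite("pics/c3.png",np.hstack([cv2.resize(t,None,fx=6.6,fy=6.6,interpolation=3),cv2.resize(s,None,fx=6.6,fy=6.6,interpolation=3)]))
E
```

```text
(no output)
```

View pics/c3.png

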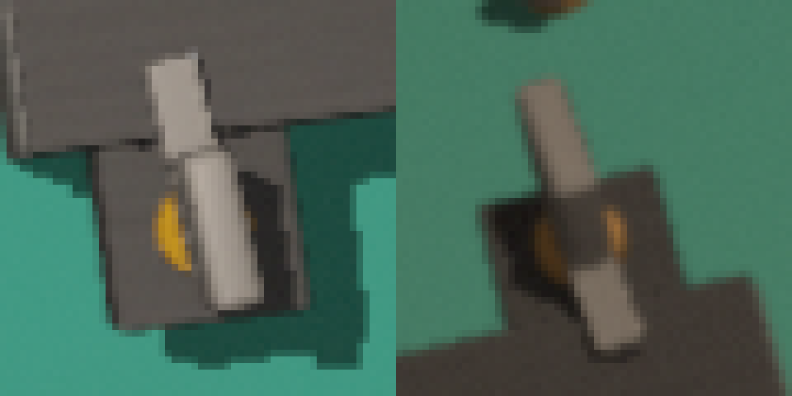

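View pics/top2.png

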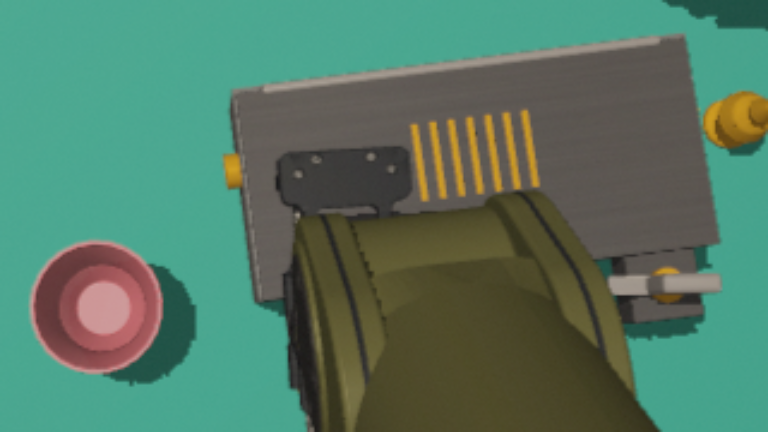

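```bash
python3 - <<'E'
from plant import *
import cv2, numpy as np
from h import *
s=get_state();m=camera_model("wrist");T=np.eye(4);T[:3,:3]=Ro.from_quat(s["eef_rot"]).as_matrix();T[:3,3]=s["tool_pos"];T=T@np.array(m["T_tool_cam"]);K=np.array(m["mtx"])
def wp(row,col,z):
    v=np.linalg.inv(K)@[col,row,1];v=T[:3,:3]@(v*[1,-1,-1]);o=T[:3,3];return (o+v*(z-o[2])/v[2]).round(4)
def proj(p):
    q=np.linalg.inv(T)@[*p,1]; u=K@[q[0],-q[1],-q[2]];return (u[:2]/u[2]).round(1)
print("disc",wp(250,317,.087),"tip",wp(258,398,.1), "corner",wp(163,346,.085))
print("FLcorner",proj((.5385,.049,.091)))
print("axis proj z=.128,.1,.087",proj((.5217,.008,.128)),proj((.5217,.008,.1)),proj((.5217,.008,.087)))
print("tips",proj(s["tool_pos"]-[0,0,.022]), s["opening"])
im=cv2.imread("pics/wrist2.png")[190:340,240:440];cv2.imwrite("pics/w3.png",cv2.resize(im,None,fx=4,fy=4,interpolation=3))
E
```

```text
disc [0.5211 0.0134 0.087 ] tip [0.56   0.0159 0.1   ] corner [0.5328 0.0581 0.085 ]
FLcorner [357.4 184.2]
axis proj z=.128,.1,.087 [317.5 293.6] [317.5 269.2] [317.5 260. ]
tips [317.3 271.1] 0.005897672310228945
```

View pics/w3.png

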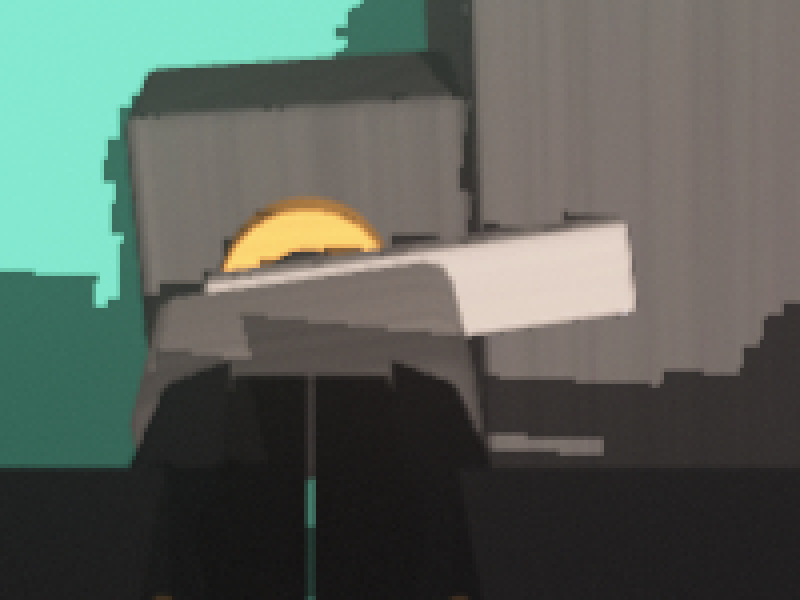

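```bash
python3 - <<'E'
from plant import *
print([ (k,getattr(r,k)) for k in dir(r) if not k.startswith('_')])
s=get_state();print(s["tool_pos"],s["opening"],s["q"])
E
```

```text
[('Unreachable', <class 'plant.Unreachable'>), ('finger_overhang', 0.022)]
[0.52161378 0.00801069 0.12449271] 0.005897672310228945 [-0.09899939  0.710898   -0.00788589  1.97390513  0.01190039  0.45689163
 -0.0592438 ]
```

Request:
jog_arm(rows=[[[0, 0, -0.08], 0], [[0, 0, -0.12], 0.7], [[0, 0, -0.12], 0.7], [[0, 0, -0.12], 0.7], [[0, 0, -0.12], 0.7], [[0, 0, -0.12], 0.7], [[0, 0, -0.12], 0.7], [[0, 0, -0.12], 0.7], [[0, 0, -0.12], 0.7], [[0, 0, -0.12], 0.7], [[0, 0, -0.12], 0.7], [[0, 0, -0.12], 0.7], [[0, 0, -0.12], 0.7], [[0, 0, -0.12], 0.7], [[0, 0, -0.12], 0.7]], gripper=40)

```text
clock: 7.13
tool_pos: [0.5216, 0.0081, 0.2145]
eef_rot: [0.993, 0.115, -0.0, -0.0]
contact_force: [-0.6, 0.3, -0.7]
opening: 0.454
```

```bash
python3 - <<'E'
from plant import *
import cv2, numpy as np
from h import *
s=get_state();im=snapshot("scene")[:,:,::-1].copy();plan(.521,.009,.123,.23)
m=camera_model("scene");T=np.array(m["extrinsics"]);K=np.array(m["mtx"])
def proj(p):
    q=np.linalg.inv(T)@[*p,1]; u=K@[q[0],-q[1],-q[2]];return (u[:2]/u[2])
R=Ro.from_quat(s["eef_rot"]).as_matrix()
c=(150,60); f=3
crop=cv2.resize(im[c[1]:c[1]+200,c[0]:c[0]+200],None,fx=f,fy=f,interpolation=3)
for z,col in((.022,(0,255,0)),(-.013,(0,0,255)),(-.042,(255,0,0))):
  for y in(-.022,.022):
    p=proj(s["tool_pos"]+R@[0,y,z]); cv2.circle(crop,tuple(int(v) for v in (p-c)*f),3,col,-1)
cv2.imwrite("pics/s4.png",crop)
E
```

```text
pos [0.5216 0.0081 0.2145] psi 0.2303 shift [-0.0005 -0.0014  0.122 ] turn 0.0002 clock 7.1833 q7 -1.063
```

View pics/s4.png

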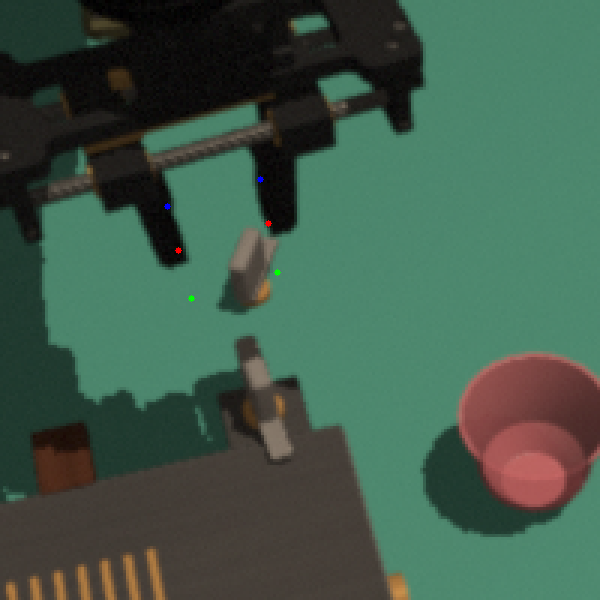

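Request:
jog_arm(rows=[[[0, 0, 0.05], 0], [[0, 0, 0.09], 0], [[0, 0, 0.12], 0], [[0, 0, 0.135], 0], [[0, 0, 0.145], 0], [[0, 0, 0.145], 0]])

```text
clock: 7.68
tool_pos: [0.5209, 0.0079, 0.1046]
eef_rot: [0.993, 0.114, -0.001, -0.0]
contact_force: [0.4, -0.2, 0.4]
opening: 0.456
```

```bash
python3 - <<'E'
from plant import *
import cv2, numpy as np
cv2.imwrite("pics/w5.png",snapshot("wrist")[:,:,::-1])
im=snapshot("scene")[:,:,::-1];cv2.imwrite("pics/s5.png",cv2.resize(im[100:300,140:340],None,fx=3,fy=3,interpolation=3))
E
```

```text
(no output)
```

View pics/w5.png

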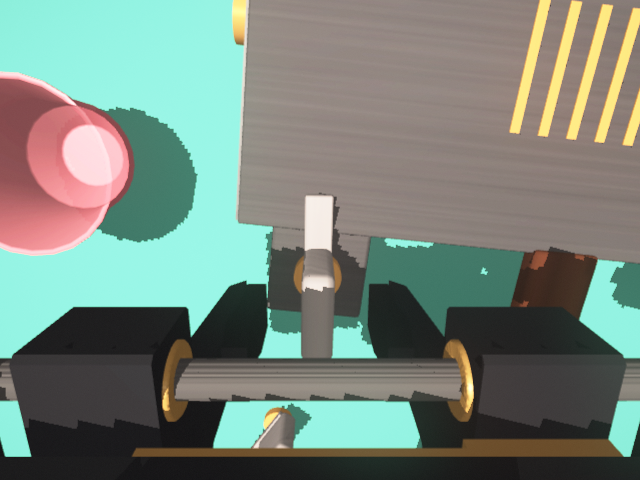

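View pics/s5.png

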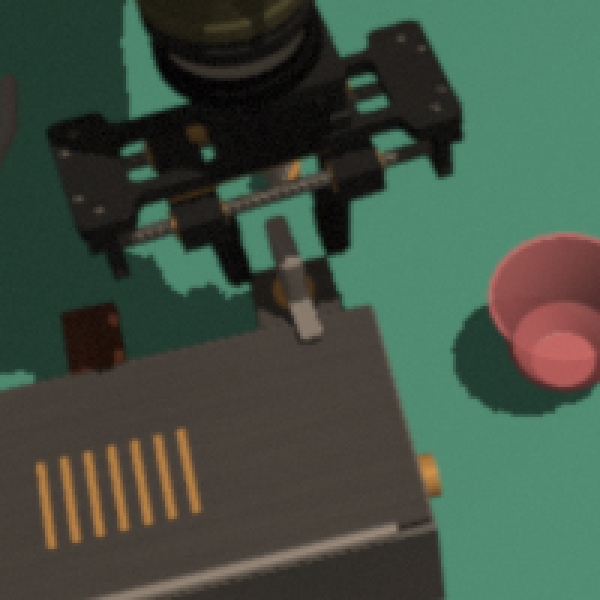

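Request:
jog_arm(rows=[[[0, 0, 0.008], 0], [[0, 0, 0.017], 0], [[0, 0, 0.017], 0], [[0, 0, 0.017], 0]])

```text
clock: 8.12
tool_pos: [0.5215, 0.0081, 0.0929]
eef_rot: [0.994, 0.114, -0.0, -0.0]
contact_force: [0.3, 0.1, 0.0]
opening: 0.458
```

Request:
jog_arm(rows=[[[0, 0, 0], 0], [[0, 0, 0], 0], [[0, 0, 0], 0], [[0, 0, 0], 0], [[0, 0, 0], 0], [[0, 0, 0], 0], [[0, 0, 0], 0], [[0, 0, 0], 0], [[0, 0, 0], 0], [[0, 0, 0], 0]], gripper=0, newtons=25)

```text
clock: 8.95
tool_pos: [0.5217, 0.0081, 0.0931]
eef_rot: [0.994, 0.114, 0.0, -0.0]
contact_force: [-0.1, -0.2, 2.6]
opening: 0.131
```

Request:
jog_arm(rows=[[[0, 0, 0], -0.05], [[0, 0, 0], -0.1], [[0, 0, 0], -0.15], [[0, 0, 0], -0.2], [[0, 0, 0], -0.25], [[0, 0, 0], -0.3], [[0, 0, 0], -0.35], [[0, 0, 0], -0.4], [[0, 0, 0], -0.45], [[0, 0, 0], -0.5], [[0, 0, 0], -0.55], [[0, 0, 0], -0.6], [[0, 0, 0], -0.65], [[0, 0, 0], -0.7], [[0, 0, 0], -0.7], [[0, 0, 0], -0.7], [[0, 0, 0], -0.7], [[0, 0, 0], -0.7]])

```text
clock: 10.45
tool_pos: [0.5213, 0.0084, 0.0931]
eef_rot: [0.687, 0.726, -0.0, -0.0]
contact_force: [-2.7, 1.9, 5.2]
opening: 0.137
```

```bash
python3 - <<'E'
from plant import *
import cv2, numpy as np
from h import *
cv2.imwrite("pics/w6.png",snapshot("wrist")[:,:,::-1])
plan(.521,.008,.19,1.7)
E
```

```text
pos [0.5212 0.0084 0.0931] psi 1.6261 shift [-0.0005 -0.0004 -0.1292] turn -0.037 clock 10.5 q7 -0.139
```

View pics/w6.png

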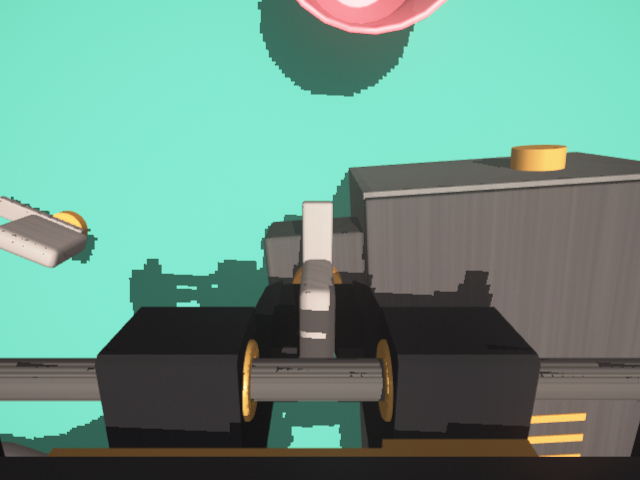

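Request:
jog_arm(rows=[[[0, 0, 0], 0], [[0, 0, 0], 0], [[0, 0, 0], 0], [[0, 0, 0], 0], [[0, 0, -0.03], 0], [[0, 0, -0.08], 0], [[0, 0, -0.13], 0], [[0, 0, -0.13], 0], [[0, 0, -0.13], 0]], gripper=56)

```text
clock: 11.25
tool_pos: [0.5232, 0.0078, 0.1923]
eef_rot: [0.687, 0.727, 0.002, 0.002]
contact_force: [0.0, -0.9, -0.4]
opening: 0.633
```

```bash
python3 - <<'E'
from h import *
plan(.532,-.099,.19,.125)
E
```

```text
pos [0.5232 0.0078 0.1923] psi 1.6269 shift [-0.1428  0.0038  0.0031] turn 0.751 clock 11.25 q7 -0.118
```

Request:
jog_arm(rows=[[[-0.1425, 0.005, 0], 0.75], [[-0.1425, 0.005, 0], 0.75], [[-0.1425, 0.005, 0], 0.75], [[-0.1425, 0.005, 0], 0.75], [[-0.1425, 0.005, 0], 0.75], [[-0.1425, 0.005, 0], 0.75], [[-0.1425, 0.005, 0], 0.75], [[-0.1425, 0.005, 0], 0.75], [[-0.1425, 0.005, 0], 0.75], [[-0.1425, 0.005, 0], 0.75], [[-0.1425, 0.005, 0], 0.75], [[-0.1425, 0.005, 0], 0.75], [[-0.1425, 0.005, 0], 0.75], [[-0.1425, 0.005, 0], 0.75], [[-0.1425, 0.005, 0], 0.75], [[-0.1425, 0.005, 0], 0.75]])

```text
clock: 12.58
tool_pos: [0.5312, -0.0986, 0.19]
eef_rot: [0.998, 0.065, -0.0, -0.0]
contact_force: [-0.3, 0.5, 0.5]
opening: 0.639
```

```bash
python3 - <<'E'
from plant import *
import cv2, numpy as np
from h import *
plan(.532,-.099,.065,.125)
s=get_state();cv2.imwrite("pics/w7.png",snapshot("wrist")[:,:,::-1])
m=camera_model("wrist");T=np.eye(4);T[:3,:3]=Ro.from_quat(s["eef_rot"]).as_matrix();T[:3,3]=s["tool_pos"];T=T@np.array(m["T_tool_cam"]);K=np.array(m["mtx"])
np.savez("w7.npz",T=T,K=K)
def wp(row,col,z):
    v=np.linalg.inv(K)@[col,row,1];v=T[:3,:3]@(v*[1,-1,-1]);o=T[:3,3];return (o+v*(z-o[2])/v[2]).round(4)
for d in mark_of("panel_tab","wrist"): print(d,wp(*d["pixel"],.088))
im=snapshot("top")[:,:,::-1];cv2.imwrite("pics/t7.png",cv2.resize(im[160:340,240:560],None,fx=2.4,fy=2.4))
E
```

```text
pos [ 0.5312 -0.0986  0.19  ] psi 0.1297 shift [0.0012 0.0007 0.1667] turn 0.0024 clock 12.5833 q7 -0.996
{'pixel': [223.2, 316.8], 'p': 0.7} [ 0.5337 -0.0982  0.088 ]
```

View pics/w7.png

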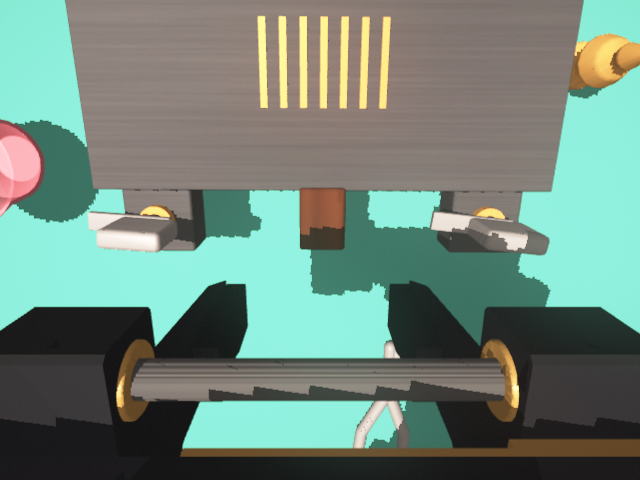

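View pics/t7.png

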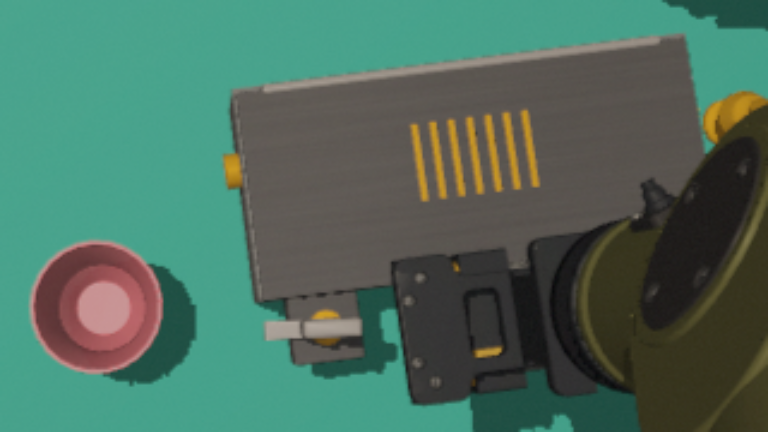

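Request:
jog_arm(rows=[[[0.0015, 0, 0.04], 0.002], [[0.0015, 0, 0.08], 0.002], [[0.0015, 0, 0.11], 0.002], [[0.0015, 0, 0.13], 0.002], [[0.0015, 0, 0.145], 0.002], [[0.0015, 0, 0.157], 0.002], [[0.0015, 0, 0.166], 0.002], [[0.0015, 0, 0.166], 0.002], [[0.0015, 0, 0.166], 0.002]])

```text
clock: 13.48
tool_pos: [0.5329, -0.0985, 0.0663]
eef_rot: [0.998, 0.062, 0.0, 0.0]
contact_force: [0.1, 0.1, 0.8]
opening: 0.638
```

```bash
python3 - <<'E'
from plant import *
import cv2, numpy as np
cv2.imwrite("pics/w8.png",snapshot("wrist")[:,:,::-1])
im=snapshot("scene")[:,:,::-1];cv2.imwrite("pics/s8.png",cv2.resize(im[120:320,40:300],None,fx=3,fy=3,interpolation=3))
E
```

```text
(no output)
```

View pics/w8.png

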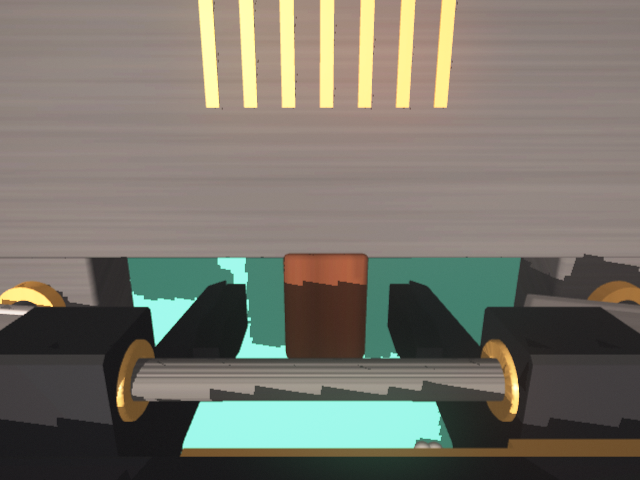

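View pics/s8.png

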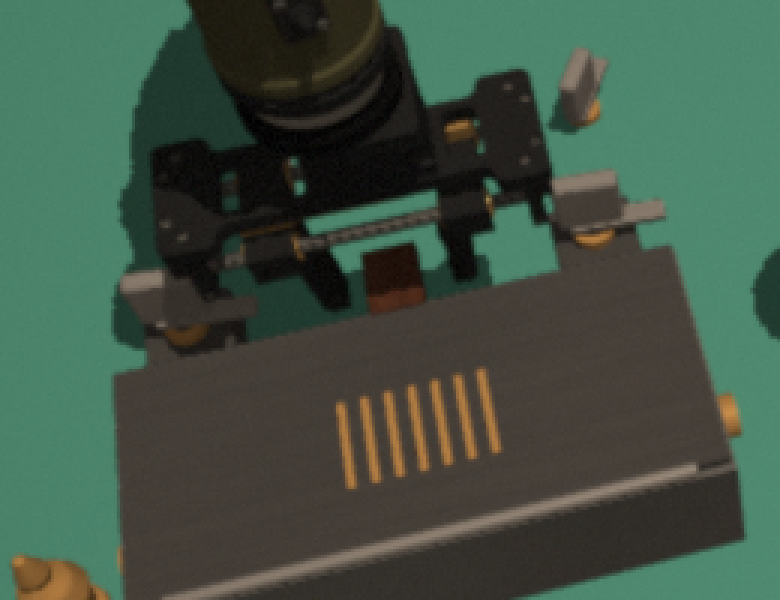

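Request:
jog_arm(rows=[[[0, 0, 0.003], 0], [[0, 0, 0.003], 0], [[0, 0, 0.003], 0], [[0, 0, 0.003], 0], [[0, 0, 0.003], 0], [[0, 0, 0.003], 0], [[0, 0, 0.003], 0], [[0, 0, 0.003], 0], [[0, 0, 0.003], 0], [[0, 0, 0.003], 0]], gripper=0, newtons=20)

```text
clock: 14.42
tool_pos: [0.5331, -0.1014, 0.064]
eef_rot: [0.998, 0.061, 0.001, 0.002]
contact_force: [-0.1, -5.0, -1.3]
opening: 0.337
```

```bash
python3 - <<'E'
from h import *
plan(.532,-.099,.065,.125)
R=.16
for th in np.arange(0,1.51,.1):
    print(round(th,2),round(R*(1-np.cos(th))/.75,3),round(-R*np.sin(th)/.75,3))
E
```

```text
pos [ 0.5331 -0.1014  0.064 ] psi 0.1216 shift [-0.0011 -0.0033 -0.0013] turn -0.0017 clock 14.4167 q7 -0.921
0.0 0.0 -0.0
0.1 0.001 -0.021
0.2 0.004 -0.042
0.3 0.01 -0.063
0.4 0.017 -0.083
0.5 0.026 -0.102
0.6 0.037 -0.12
0.7 0.05 -0.137
0.8 0.065 -0.153
0.9 0.081 -0.167
1.0 0.098 -0.18
1.1 0.117 -0.19
1.2 0.136 -0.199
1.3 0.156 -0.206
1.4 0.177 -0.21
1.5 0.198 -0.213
```

Request:
jog_arm(rows=[[[0, 0.003, 0], 0], [[0.0005, 0.003, -0.01], 0], [[0.001, 0.003, -0.021], 0], [[0.0025, 0.003, -0.032], 0], [[0.004, 0.003, -0.042], 0], [[0.007, 0.003, -0.053], 0], [[0.01, 0.003, -0.063], 0], [[0.0135, 0.003, -0.073], 0], [[0.017, 0.003, -0.083], 0], [[0.017, 0.003, -0.083], 0]])

```text
clock: 15.25
tool_pos: [0.5461, -0.0997, 0.1278]
eef_rot: [0.998, 0.062, 0.001, 0.0]
contact_force: [-0.6, -5.1, -0.0]
opening: 0.339
```

```bash
python3 - <<'E'
from plant import *
import cv2, numpy as np
print(get_state()["moment"])
im=snapshot("scene")[:,:,::-1];cv2.imwrite("pics/s9.png",cv2.resize(im[120:320,40:300],None,fx=3,fy=3,interpolation=3))
E
```

```text
[-1.01698777  0.24378725  0.01531852]
```

View pics/s9.png

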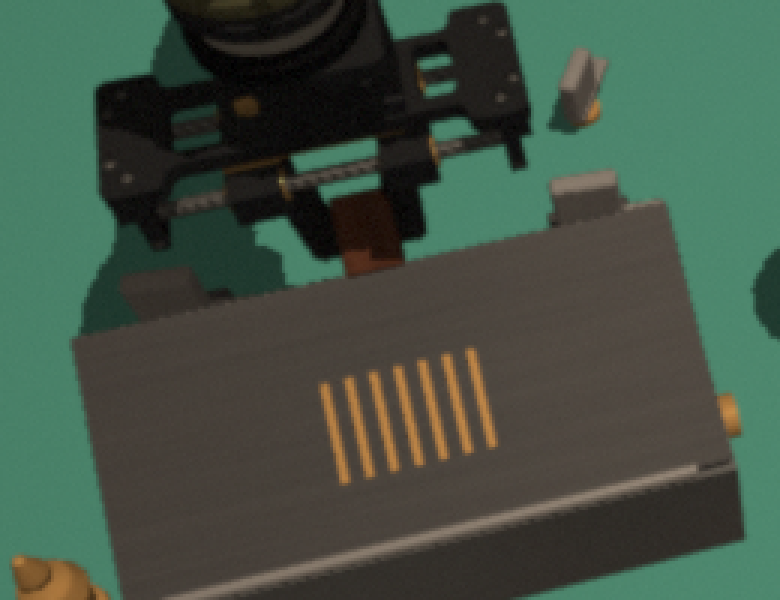

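Request:
jog_arm(rows=[[[0.009, 0.001, -0.019], 0], [[0.02, 0.001, -0.037], 0], [[0.033, 0.001, -0.054], 0], [[0.048, 0.001, -0.07], 0], [[0.064, 0.001, -0.084], 0], [[0.081, 0.001, -0.097], 0], [[0.1, 0.001, -0.107], 0], [[0.119, 0.001, -0.116], 0], [[0.129, 0.001, -0.12], 0], [[0.139, 0.001, -0.123], 0], [[0.15, 0.001, -0.1255], 0], [[0.16, 0.001, -0.127], 0], [[0.165, 0.001, -0.1275], 0], [[0.165, 0.001, -0.1275], 0], [[0.165, 0.001, -0.1275], 0]])

```text
clock: 16.55
tool_pos: [0.6677, -0.0845, 0.2229]
eef_rot: [0.998, 0.062, -0.0, -0.0]
contact_force: [-1.7, -2.5, 6.2]
opening: 0.335
```

```bash
python3 - <<'E'
from plant import *
import cv2, numpy as np
im=snapshot("scene")[:,:,::-1];cv2.imwrite("pics/s10.png",cv2.resize(im[60:320,20:320],None,fx=2.3,fy=2.3,interpolation=3))
cv2.imwrite("pics/w10.png",snapshot("wrist")[:,:,::-1])
E
```

```text
(no output)
```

View pics/s10.png

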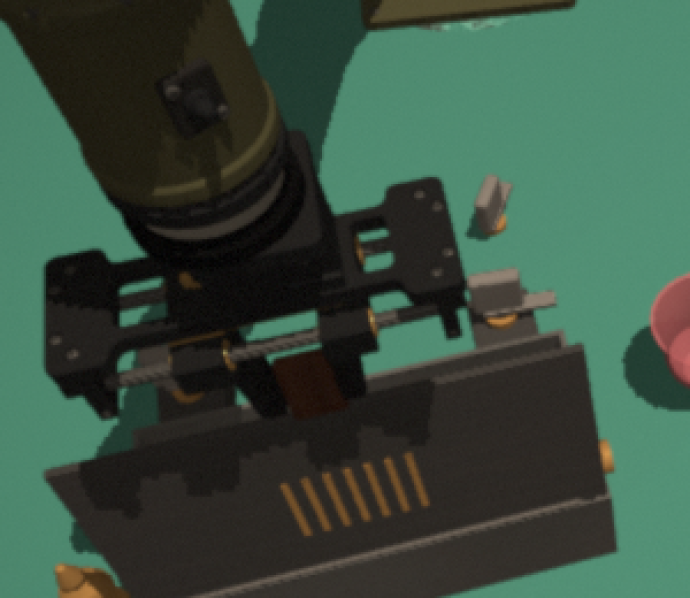

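View pics/w10.png

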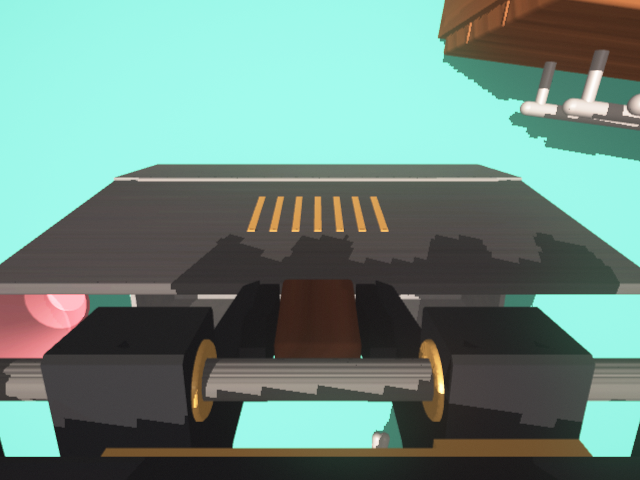

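Request:
jog_arm(rows=[[[0, 0, 0], 0], [[0, 0, 0], 0], [[0, 0, 0], 0], [[0, 0, 0], 0], [[0, 0, 0], 0], [[0, 0, 0], 0], [[0, 0, -0.03], 0], [[0, 0, -0.08], 0], [[0, 0, -0.12], 0], [[-0.05, 0, -0.15], 0], [[-0.1, 0, -0.15], 0], [[-0.15, 0, -0.15], 0], [[-0.2, 0, -0.15], 0], [[-0.25, 0, -0.15], 0], [[-0.25, 0, -0.15], 0], [[-0.25, 0, -0.15], 0]], gripper=60)

```text
clock: 17.98
tool_pos: [0.4803, -0.1079, 0.3345]
eef_rot: [0.998, 0.061, -0.0, -0.001]
contact_force: [1.0, -0.2, 0.3]
opening: 0.681
```

```bash
python3 - <<'E'
from plant import *
import cv2, numpy as np
im=snapshot("scene")[:,:,::-1];cv2.imwrite("pics/s11.png",cv2.resize(im[60:340,20:400],None,fx=2,fy=2,interpolation=3))
cv2.imwrite("pics/w11.png",snapshot("wrist")[:,:,::-1])
im=snapshot("top")[:,:,::-1];cv2.imwrite("pics/t11.png",im)
E
```

```text
(no output)
```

View pics/s11.png

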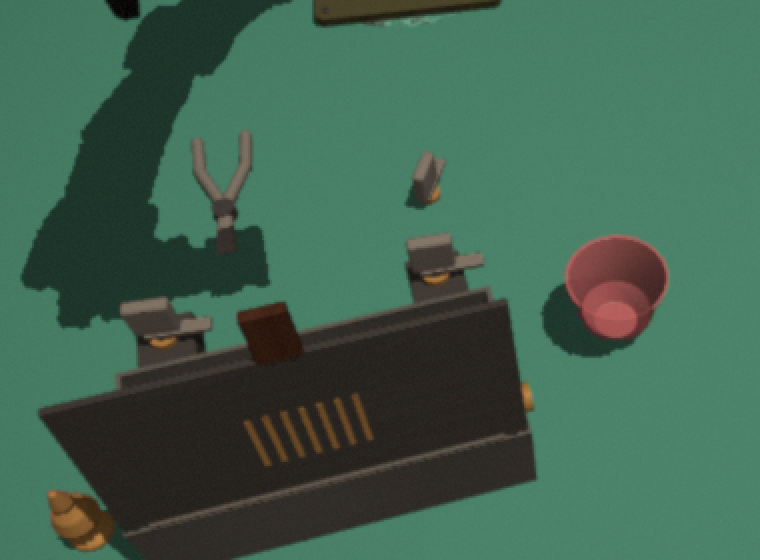

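View pics/w11.png

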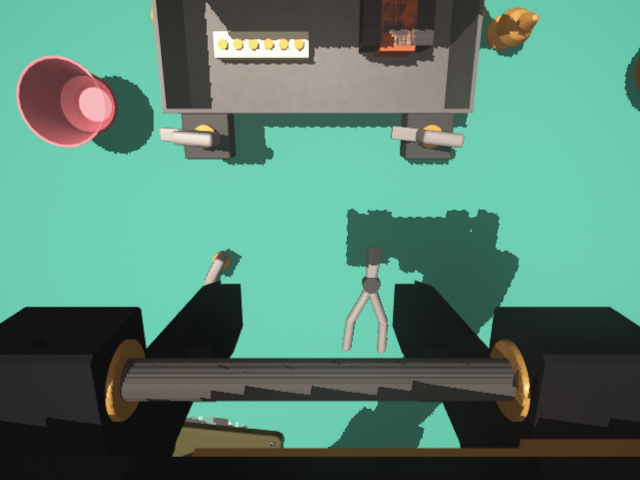

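View pics/t11.png

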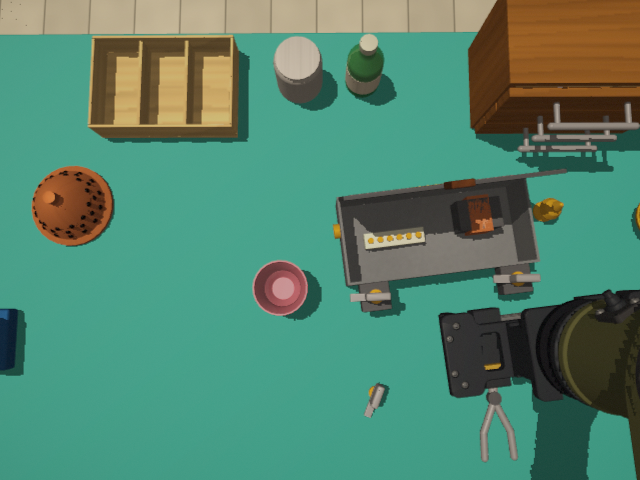

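```bash
python3 -c "
from plant import *
print(workorder.finish_job())"
```

```text
the job is handed in; nothing more can be done
None
```

I turned fastener A to unlocked, swung the panel up by its tab and let go, then handed the job in at about 18 s of the 48 s allowed. No verdict is reported, so the checks below are mine.

**What went wrong on the way:** my first turn of fastener A closed on nothing. The fingertips passed just above the wing and did not touch it. The pictures put the fingertips about 34 mm higher than `r.finger_overhang` (0.022 m) says. I corrected for that and lowered the tool further. The second grip was good, with the fingers stopping at about 12 mm, and the tab grip read about 30 mm; both match the given sizes.

**Last checks, after letting go:**
- **Panel:** it stands at about 1.4 rad, worked out from how far the gripper travelled. The last pictures show it about upright. I did not measure its angle or speed again after release.
- **Fasteners:** both tongues lie along the front edge. A is at about 1.5 rad and B at about 1.45 rad, judged from the pictures.
- **Glass shade:** it shows at the same pixels as at the start.
- **Robot:** the gripper is raised and clear, and the force reading is about zero.

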